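# Hold a transformer ready over its standoffs

## Task

Take the yellow-wound transformer by its core, slide it along its black rails and out of the open end of the holder, lift it over the wall of blue bins and finish holding it in the gripper, still and level, about a centimetre above the four brass standoffs of the open power-supply chassis, so that its plate lines up with them and each corner hole is over a standoff. Do not set it down or let go: the program ends while holding it there for the fitter. Do not let it touch the chassis, do not bump the blue bins, and leave the screwdriver, tape roll and green bin where they are.

Things in the scene. Friction and masses are not known exactly. Their poses are not given: they have to be found in the camera images.
- transformer: Transformer, about 0.3 kg: plate 66 (x) x 54 (y) x 4 mm with a flat-sided core 40 (x) x 30 (y) mm on its middle, 4 to 50 mm above the plate's underside: dark steel, yellow winding, dark steel (yellow patch on top), faces flush. Corner holes (black) at x +-26, y +-20 mm. Origin: centre of the plate's underside, z up. Starts with x along the holder's x; may be turned half round.
- holder: Fixed holder: aluminium floor 270 (x) x 90 (y) x 4 mm, on it two black rails from x = -10 to +130 mm with overhanging lips (underside 10, top 14 mm above the bench). Groove 58 mm wide, slot between the lips 42 mm. A stop closes the +x end; the -x end, nearer the robot, is open. Plate starts under the lips, origin at x +50 to +90, z 4 mm. Origin: centre of the underside.
- exit (a point): Point on the holder's floor (4 mm above the bench) at holder x = -75, y = 0 mm, beyond the open end of the rails; axes as the holder's. With the transformer's origin here its plate is wholly out of the rails and can be lifted; with its origin at holder x above -43 mm it is still under the lips and cannot.
- chassis: Fixed open power-supply chassis, 190 (x) x 110 (y) mm. Origin: centre of its underside, z up. Floor 3 mm; thin metal walls 30 mm high along both long sides and the +x end. Four brass standoffs 12 mm in diameter, tops 23 mm above the bench, at x = -35 +-26, y = +-20 mm; blue capacitors and other parts up to 29 mm high at x above +29 mm.
- mount (a point): Point in the middle of the four standoffs, level with their tops (23 mm above the bench); axes as those of the chassis. The transformer's origin belongs above it, its x along the chassis x.
- bins: Fixed wall of blue parts bins between holder and chassis, two tiers of three open bins: 298 (x) x 98 (y) x 120 mm high. Origin: centre of its underside; x along the row.
- driver: Loose screwdriver with an orange handle, about 190 mm long, lying on the bench; leave alone.
- tape: Loose yellow roll, 84 mm in diameter, 24 mm high, lying flat; leave alone. Origin: centre of its underside.
- greenbin: Loose small green open bin, 120 x 85 x 50 mm, with paper labels; leave alone. Origin: centre of its underside.
There are look-alikes about, which are no part of the job. There is more than one size of the transformer; the one meant has the size given above.

How it is judged:
By the outcome, as a careful person would: the job done as asked, in the order asked, and still so for the second after the job is handed in, while the arm keeps its last pose, push and grip.
It also fails if it takes over 50 s, if anything falls off the work surface, if the arm or the gripper's body presses on something with over 40 N, if the wrist force passes 120 N, or if a joint passes its speed limit or range.

## Robot

A 6-joint arm with a two-finger parallel gripper is mounted at the origin on the work surface. World frame = base frame: x ahead of the robot, y to its left, z up, the work surface at z = 0. Lengths are in m, angles in rad, forces in N, time in s.
With the tool pointing down it reaches from about 0.35 to 0.975 m from the base axis. Payload 4.9 kg.
Tool frame: the origin (TCP) lies at the very end of the fingers, on their centre line; the grasp point (between the pads) lies 19 mm behind it; z points along the fingers, y is the line along which they close (so a half turn about z gives the same grasp; the last joint's range is limited). The gripper opens to 85 mm and grips with 20 to 120 N. Pads are 22 mm wide; open, the fingers measure 114 mm over their backs; the gripper's body (76 mm by 85 mm) begins 54 mm behind the grasp point. The pads swing forward as they close: fully open they stand 13 mm farther back than shut.
Start: joints at [-1.43, 0.053, 1.613, -0, 1.476, -0.119], TCP at [0.161, -0.604, 0.231] pointing down, gripper open.
Joint ranges: [-3.01, 3.01], [-1.01, 2.22], [0.06, 2.58], [-1.02, 4.17], [0.09, 2.62], [-3.14, 3.14]. Speed limits (rad/s): [2.57, 2.57, 3.14, 3.14, 3.14, 3.14].

## Interface

Orientations are given as a unit quaternion [w, x, y, z].
In Python, from plant import manip gives the robot as it stands.
- The arm moves only by the tool send_rows, never from a script. Its argument "increments" is a list of rows, each an object of numbers: "claw": the closure, from -1 (fully open) to 1 (shut); "dx", "dy", "dz": the shift along the tool's x, y, z in units of 0.5 m (1.0 is 0.5 m); "yaw": the turn about the tool's z in units of 1.5 rad (1.0 is 1.5 rad). A call has 1 to 20 rows; each row is the pose to reach, as a shift and turn from the pose commanded when the call began, along the tool's axes at that moment; what a row does not reach only later rows make up. A row lasts 1/8 s, in which the tool goes at most 62.5 mm and 10.7 degrees, less where a joint would pass 70% of its speed; a pose out of reach is approached as far as the arm can. A call with a number of a shift or a turn outside -1 to 1 is refused whole. A call with a gripper value outside its range is refused whole. The fingers move at their own pace and stop on an object; the grip force is fixed at half the most. Time passes only in rows, so rows that repeat a pose let the fingers close. It gives the time, the measured TCP pose, the force, the opening and the grip force at its end, in the units of the state.
- manip.state(): the state, without advancing time (a new reading comes with each control period).
- manip.grab_frame(name): name is "side" or "top"; returns the picture (400x640x3 uint8, red, green, blue); there is no depth.
- manip.camera_params(name): a dict with "camera_matrix" (3x3 intrinsics, pixels), "k1" (the pictures are not rectified: a ray, as slopes to the right and down, at radius r is drawn at 1 + k1 r^2 times it, then the intrinsics apply), "extrinsics" (4x4, takes a point from world to camera coordinates). Camera axes: x right, y down, z forward; pixel columns grow to the right and rows downward; lengths in m; the calibration is good to about 2 mm. A picture is of the moment at which its call begins. camera_params takes no time and is no camera call.
- manip.job_done(): hands the job in; it is judged then, once.
The state is a dict: "time": time; "joint_pos": joint angles; "joint_vel": joint speeds; "joint_efforts": joint torques, N m; "tool_pos": TCP position; "tool_rot": TCP orientation; "contact_force": force on the tool from outside, world axes, zero at the start; "ft_torque": the same for the moment, N m; "gripper_width": opening from 0.0 (shut) to 1.0 (fully open); "grasp_force": force on a finger pad.
Only numpy, scipy, OpenCV 4.12 (cv2) and the standard library are available. Lean on these libraries where they do the work, as an engineer would, in place of code of your own. Each camera call takes 0.05 s, during which the arm holds its last target. There are 200 camera calls.

## Working session

There is one attempt and no reset: what is moved stays moved. The work goes in short steps, Python scripts to look and compute and a tool call to move; the robot and the scene stay as the last step left them, time stands still between calls to the robot, and variables do not carry over. Pictures are saved under pics/ and viewed, at most 10 in all, crops included, and the job is handed in when it is done.

Besides the shell and the picture viewer there is one more tool, called after ">>>" as a command line: name --argument value ..., lists and objects as JSON in quotes. send_rows: Moves the arm, as the interface text tells. Shifts and turns lie within -1 to 1; 1 stands for 0.5 m of shift or 1.5 rad of turn. Its arguments: {"type":"object","properties":{"increments":{"type":"array","items":{"type":"object","properties":{"claw":{"type":"number"},"dx":{"type":"number"},"dy":{"type":"number"},"dz":{"type":"number"},"yaw":{"type":"number"}}}}},"required":["increments"]}

```bash
mkdir -p pics; cat > h.py <<'E'
import numpy as np, cv2
from plant import manip
def cam(n):
    p=manip.camera_params(n); return np.array(p["camera_matrix"]),p["k1"],np.array(p["extrinsics"])
def ray(n,uv):
    K,k,E=cam(n); d=np.array([k,0,0,0,0.])
    s=cv2.undistortPoints(np.array(uv,float).reshape(-1,1,2),K,d)[:,0]
    R=E[:3,:3];c=-R.T@E[:3,3]
    return c,(np.c_[s,np.ones(len(s))]@R)
def onz(n,uv,z):
    c,d=ray(n,uv); z=np.broadcast_to(z,len(d)); return c+d*((z-c[2])/d[:,2])[:,None]
def proj(n,P):
    K,k,E=cam(n); return cv2.projectPoints(np.array(P,float).reshape(-1,1,3),cv2.Rodrigues(E[:3,:3])[0],E[:3,3],K,np.array([k,0,0,0,0.]))[0][:,0]
def snap(n,f,crop=None,s=1):
    im=manip.grab_frame(n)[:,:,::-1]; 
    cv2.imwrite(f'pics/raw_{f}.png',im)
    if crop: x0,y0,x1,y1=crop; im=im[y0:y1,x0:x1]
    cv2.imwrite(f'pics/{f}.png',cv2.resize(im,None,fx=s,fy=s,interpolation=cv2.INTER_CUBIC)); return im
E
python3 - <<'E'
from h import *
snap("top","t0",s=1.25);snap("side","s0",s=1.25)
for n in("top","side"):
    K,k,E=cam(n);print(n,K.round(1).tolist(),k,(-E[:3,:3].T@E[:3,3]).round(3),E[:3,:3].round(3).tolist())
print(manip.state())
E
```

```text
top [[467.7, 0.0, 317.9], [0.0, 467.7, 201.7], [0.0, 0.0, 1.0]] -0.0836671808854364 [ 0.382 -0.009  1.314] [[-0.028, -1.0, 0.002], [-0.981, 0.027, -0.191], [0.191, -0.007, -0.982]]
side [[410.1, 0.0, 324.4], [0.0, 410.1, 199.7], [0.0, 0.0, 1.0]] -0.004311868276113202 [0.185 0.997 0.709] [[-0.914, -0.406, -0.0], [-0.212, 0.479, -0.852], [0.346, -0.778, -0.524]]
{'time': 0.1, 'joint_pos': array([-1.43002006e+00,  5.32846256e-02,  1.61418295e+00, -1.68869700e-05,
        1.47602909e+00, -1.19040135e-01]), 'joint_vel': array([-0.00050247, -0.00109167, -0.00217974,  0.00092547, -0.00090855,
       -0.0018461 ]), 'joint_efforts': array([ 7.11538505e-04, -3.94905102e+01, -3.71359706e+01, -1.10475905e-04,
        3.98492746e-03, -7.78653259e-06]), 'tool_pos': array([ 0.16045361, -0.60344914,  0.23017414]), 'tool_rot': array([-9.51858126e-04,  9.91573236e-01,  1.29543857e-01, -1.87505929e-05]), 'contact_force': array([-0.14994721, -0.34428602,  0.08658018]), 'ft_torque': array([-0.00291361, -0.03179268,  0.04614549]), 'grasp_force': 0.0, 'gripper_width': 0.9997528677979192}
```

View pics/t0.png

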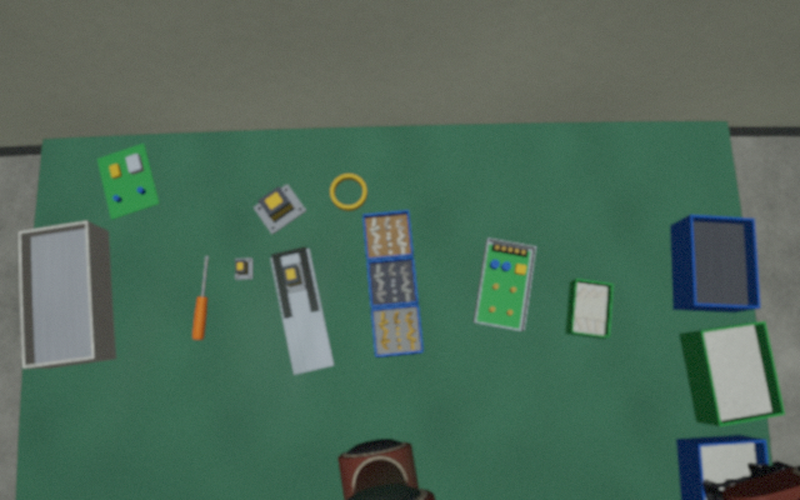

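View pics/s0.png

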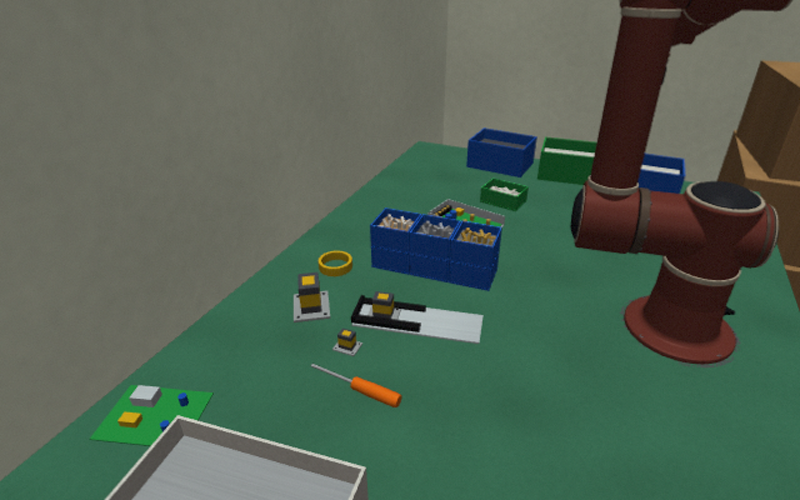

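Top picture at 800 px: the transformer look-alikes are a big one on the bench (278,208), a small one (243,267), and one in the black rails (292,275). The one in the rails fits, since it sits in the holder and is the middle size. The chassis is at (505,285), the bins at (392,283) and the tape at (348,191). I'll enlarge to confirm.

```bash
python3 - <<'E'
from h import *
ims=[manip.grab_frame("top").astype(float) for _ in range(4)]
im=np.mean(ims,0)[:,:,::-1].clip(0,255).astype(np.uint8); cv2.imwrite('pics/top_avg.png',im)
a=im[190:305,205:275]; b=im[182:270,372:436]
f=lambda x,s:cv2.resize(x,None,fx=s,fy=s,interpolation=cv2.INTER_CUBIC)
A=f(a,5);B=f(b,6)
o=np.zeros((600,800,3),np.uint8);o[:A.shape[0],:A.shape[1]]=A;o[:B.shape[0],380:380+B.shape[1]]=B
cv2.imwrite('pics/c1.png',o)
si=np.mean([manip.grab_frame("side").astype(float) for _ in range(4)],0)[:,:,::-1].clip(0,255).astype(np.uint8); cv2.imwrite('pics/side_avg.png',si)
cv2.imwrite('pics/c2.png',f(si[145:280,275:410],4.4))
E
```

```text
(no output)
```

View pics/c1.png

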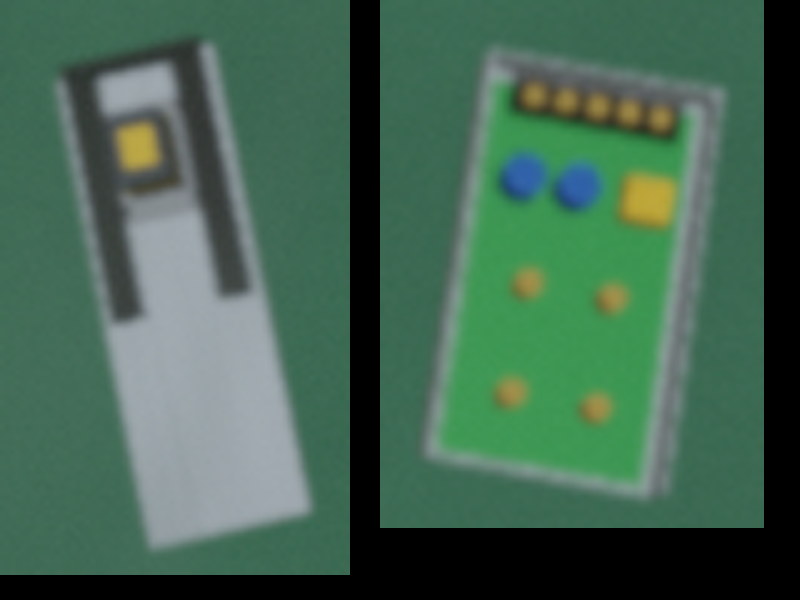

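View pics/c2.png

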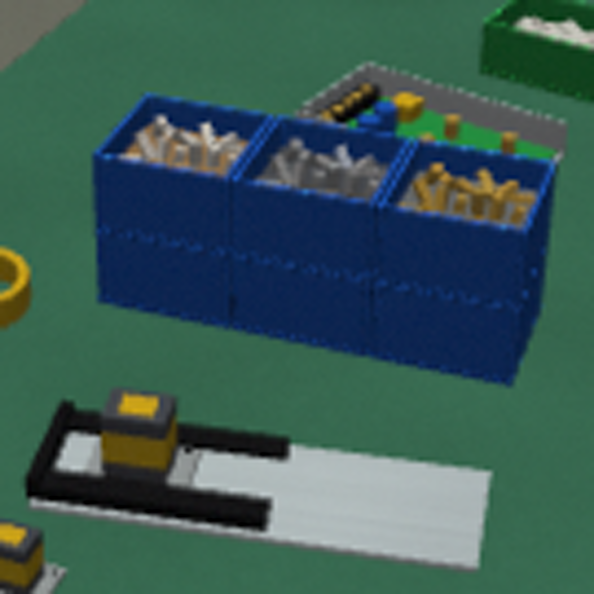

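The crop confirms the part in the rails: mid-size, with a yellow patch and its plate under the lips. Next, fitting poses.

```bash
cat > fit.py <<'E'
from h import *
from scipy.optimize import least_squares
def fit(obs,x0):
    # obs: (cam,uv,(x,y,z))
    def w(p,P): c,s=np.cos(p[2]),np.sin(p[2]); P=np.array(P)/1000; return np.c_[p[0]+c*P[:,0]-s*P[:,1],p[1]+s*P[:,0]+c*P[:,1],P[:,2]]
    def r(p):
        o=[]
        for n in("top","side"):
            q=[b for b in obs if b[0]==n]
            if q:o.append((proj(n,w(p,[b[2] for b in q]))-np.array([b[1] for b in q])).ravel())
        return np.concatenate(o)
    s=least_squares(r,x0,loss='soft_l1'); return s.x,r(s.x).reshape(-1,2).round(1).tolist()
E
python3 - <<'E'
from fit import *
T=lambda u,v:(205+(u+.5)/5-.5,190+(v+.5)/5-.5)
C=lambda u,v:(372+(u-380+.5)/6-.5,182+(v+.5)/6-.5)
S=lambda u,v:(275+(u+.5)/4.4-.5,145+(v+.5)/4.4-.5)
H=[("top",T(150,550),(-135,45,4)),("top",T(312,512),(-135,-45,4)),("top",T(212,42),(135,-45,4)),("top",T(140,320),(-10,21,14)),("top",T(220,297),(-10,-21,14)),
("side",S(478,567),(-135,45,4)),("side",S(490,472),(-135,-45,4))]
x0=onz("top",[T(190,310)],.004)[0]
print("holder",*fit(H,[x0[0],x0[1],.2]))
print("holder top only",*fit(H[:5],[x0[0],x0[1],.2]))
Tr=[("top",T(138,146),(0,0,54)),("side",S(139,405),(0,0,54))]
for t in Tr: print(t[0],onz(t[0],[t[1]],.054))
# brass blobs
for n in("top","side"):
    im=cv2.imread(f'pics/{n}_avg.png'); hsv=cv2.cvtColor(im,cv2.COLOR_BGR2HSV)
    m=((hsv[...,0]>=8)&(hsv[...,0]<=34)&(hsv[...,1]>105)).astype(np.uint8)
    k,l,st,ce=cv2.connectedComponentsWithStats(m)
    for i in range(1,k):
        if st[i,4]>4 and ((n=="top" and (372<ce[i,0]<436 or 210<ce[i,0]<250)and 182<ce[i,1]<270) or (n=="side" and 275<ce[i,0]<410 and 150<ce[i,1]<270)): print(n,ce[i].round(1),st[i,2:])
Q=[("top",C(527,283),(-9,20,22)),("top",C(613,298),(-9,-20,22)),("top",C(511,392),(-61,20,22)),("top",C(597,408),(-61,-20,22)),
("top",C(428,457),(-95,55,30)),("top",C(655,492),(-95,-55,30)),("top",C(490,50),(95,55,30)),("top",C(722,92),(95,-55,30))]
x0=onz("top",[C(575,275)],.02)[0]
print("chassis",*fit(Q,[x0[0],x0[1],-.15]));print(fit(Q[:4],[x0[0],x0[1],-.15]))
E
```

```text
holder [0.51024621 0.20098161 0.20501929] [[0.2, -0.2], [-0.3, -0.1], [-0.3, 0.6], [1.0, -0.6], [-0.3, 0.5], [-0.2, 0.2], [0.1, -0.2]]
holder top only [0.51033425 0.20099887 0.20395076] [[0.2, -0.3], [-0.4, -0.1], [-0.3, 0.5], [1.0, -0.7], [-0.3, 0.5]]
top [[0.58601497 0.21670422 0.054     ]]
side [[0.58528131 0.21577017 0.054     ]]
top [407.5 199.6] [26  8 89]
top [416.1 215.1] [ 9  9 63]
top [232.2 218.9] [ 8  9 60]
top [396.1 228.6] [ 3  4 11]
top [410.2 231.2] [ 4  4 11]
top [393.4 246.9] [ 4  3 11]
top [407.5 249.5] [ 4  4 12]
side [353.8 167.6] [12  8 34]
side [367.4 168.6] [ 7  7 33]
side [377. 173.] [ 3  5 15]
side [390.1 176.7] [ 3  5 13]
side [381.2 188.8] [ 27  14 165]
side [306.2 236.7] [ 9  6 40]
side [306.2 246.5] [ 19  12 124]
side [276.6 266.1] [ 8  5 29]
chassis [ 0.55521035 -0.25640968 -0.20997649] [[0.1, -0.0], [-0.1, 0.0], [-0.1, 0.1], [-0.2, 0.0], [-0.2, -1.1], [1.4, 0.2], [0.0, 0.2], [-0.2, 0.1]]
(array([ 0.55538149, -0.25654497, -0.2063089 ]), [[0.1, -0.0], [-0.1, -0.0], [0.0, 0.1], [-0.1, -0.0]])
```

```bash
cat > go.py <<'E'
from h import *
from scipy.spatial.transform import Rotation as Ro
def to(*targets):
    s=manip.state(); q=s["tool_rot"]; R=Ro.from_quat([q[1],q[2],q[3],q[0]]).as_matrix(); p=s["tool_pos"]
    y=np.arctan2(R[1,0],R[0,0])
    for t in targets:
        d=R.T@(np.array(t[:3])-p)/.5; print(d.round(4),"yaw",round(-(t[3]-y)/1.5,4))
    print("pos",p.round(4),"yaw",round(y,4),"tilt",R[:,2].round(4),"F",s["contact_force"].round(1),"w",round(s["gripper_width"],3),"g",round(s["grasp_force"],1),"t",s["time"])
E
python3 - <<'E'
from go import *
to((.5857,.2163,.25,.205))
b=np.array([[364,214],[409,212],[375,355],[421,352]])/1.25
print("bin top corners",onz("top",b,.12).round(3))
E
```

```text
[ 1.2432 -1.3672 -0.0373] yaw 0.0365
pos [ 0.1606 -0.604   0.2313] yaw 0.2598 tilt [ 0.  0. -1.] F [-0.5  0.5  0. ] w 0.998 g 0.0 t 0.5
bin top corners [[ 0.698  0.05   0.12 ]
 [ 0.7   -0.045  0.12 ]
 [ 0.404  0.033  0.12 ]
 [ 0.408 -0.06   0.12 ]]
```

>>> send_rows --increments '[{"claw":-1,"dx":0.08,"dy":-0.09,"dz":-0.037},{"claw":-1,"dx":0.16,"dy":-0.18,"dz":-0.037},{"claw":-1,"dx":0.24,"dy":-0.26,"dz":-0.037},{"claw":-1,"dx":0.32,"dy":-0.35,"dz":-0.037},{"claw":-1,"dx":0.4,"dy":-0.44,"dz":-0.037},{"claw":-1,"dx":0.48,"dy":-0.53,"dz":-0.037},{"claw":-1,"dx":0.56,"dy":-0.62,"dz":-0.037},{"claw":-1,"dx":0.62,"dy":-0.68,"dz":-0.037},{"claw":-1,"dx":0.62,"dy":-0.68,"dz":-0.037},{"claw":-1,"dx":0.62,"dy":-0.68,"dz":-0.037}]'

```text
invalid input
```

```bash
python3 -c "
from go import *
to((.5857,.2163,.25,.205))"
```

```text
[ 1.2432 -1.3672 -0.0373] yaw 0.0365
pos [ 0.1606 -0.604   0.2313] yaw 0.2598 tilt [ 0.  0. -1.] F [-0.5  0.5  0. ] w 0.998 g 0.0 t 0.5
```

>>> send_rows --increments '[{"claw":-1,"dx":0.08,"dy":-0.09,"dz":-0.037,"yaw":0},{"claw":-1,"dx":0.16,"dy":-0.18,"dz":-0.037,"yaw":0},{"claw":-1,"dx":0.24,"dy":-0.26,"dz":-0.037,"yaw":0},{"claw":-1,"dx":0.32,"dy":-0.35,"dz":-0.037,"yaw":0},{"claw":-1,"dx":0.4,"dy":-0.44,"dz":-0.037,"yaw":0},{"claw":-1,"dx":0.48,"dy":-0.53,"dz":-0.037,"yaw":0},{"claw":-1,"dx":0.56,"dy":-0.62,"dz":-0.037,"yaw":0},{"claw":-1,"dx":0.62,"dy":-0.68,"dz":-0.037,"yaw":0},{"claw":-1,"dx":0.62,"dy":-0.68,"dz":-0.037,"yaw":0},{"claw":-1,"dx":0.62,"dy":-0.68,"dz":-0.037,"yaw":0},{"claw":-1,"dx":0.62,"dy":-0.68,"dz":-0.037,"yaw":0},{"claw":-1,"dx":0.62,"dy":-0.68,"dz":-0.037,"yaw":0}]'

```text
time: 2.0
tool_pos: [0.3724, -0.1967, 0.2497]
tool_rot: [-0.0, 0.992, 0.129, -0.0]
contact_force: [-0.1, -0.5, -0.4]
gripper_width: 0.999
grasp_force: 0.0
```

```bash
python3 -c "
from go import *
to((.5857,.2163,.25,.205))"
```

```text
[ 6.231e-01 -6.899e-01 -6.000e-04] yaw 0.0352
pos [ 0.3724 -0.1967  0.2497] yaw 0.2578 tilt [-2.e-04  0.e+00 -1.e+00] F [-0.1 -0.5 -0.4] w 0.999 g 0.0 t 2.0
```

>>> send_rows --increments '[{"claw":-1,"dx":0.08,"dy":-0.09,"dz":0,"yaw":0.035},{"claw":-1,"dx":0.16,"dy":-0.18,"dz":0,"yaw":0.035},{"claw":-1,"dx":0.24,"dy":-0.26,"dz":0,"yaw":0.035},{"claw":-1,"dx":0.32,"dy":-0.35,"dz":0,"yaw":0.035},{"claw":-1,"dx":0.4,"dy":-0.44,"dz":0,"yaw":0.035},{"claw":-1,"dx":0.48,"dy":-0.53,"dz":0,"yaw":0.035},{"claw":-1,"dx":0.56,"dy":-0.62,"dz":0,"yaw":0.035},{"claw":-1,"dx":0.623,"dy":-0.69,"dz":0,"yaw":0.035},{"claw":-1,"dx":0.623,"dy":-0.69,"dz":0,"yaw":0.035},{"claw":-1,"dx":0.623,"dy":-0.69,"dz":0,"yaw":0.035},{"claw":-1,"dx":0.623,"dy":-0.69,"dz":0,"yaw":0.035},{"claw":-1,"dx":0.623,"dy":-0.69,"dz":0,"yaw":0.035},{"claw":-1,"dx":0.623,"dy":-0.69,"dz":0,"yaw":0.035}]'

```text
time: 3.62
tool_pos: [0.5852, 0.217, 0.2501]
tool_rot: [-0.0, 0.995, 0.103, 0.0]
contact_force: [-0.4, -0.4, -0.3]
gripper_width: 1.0
grasp_force: 0.0
```

```bash
python3 -c "
from go import *
to((.5857,.2163,.10,.205),(.5857,.2163,.022,.205))"
```

```text
[0.0006 0.0017 0.3003] yaw 0.001
[0.0005 0.0017 0.4563] yaw 0.001
pos [0.5852 0.217  0.2501] yaw 0.2064 tilt [ 5.e-04  1.e-04 -1.e+00] F [-0.4 -0.4 -0.3] w 1.0 g 0.0 t 3.625
```

>>> send_rows --increments '[{"claw":-1,"dx":0,"dy":0.001,"dz":0.1,"yaw":0.001},{"claw":-1,"dx":0,"dy":0.001,"dz":0.2,"yaw":0.001},{"claw":-1,"dx":0,"dy":0.001,"dz":0.3,"yaw":0.001},{"claw":-1,"dx":0,"dy":0.001,"dz":0.34,"yaw":0.001},{"claw":-1,"dx":0,"dy":0.001,"dz":0.38,"yaw":0.001},{"claw":-1,"dx":0,"dy":0.001,"dz":0.42,"yaw":0.001},{"claw":-1,"dx":0,"dy":0.001,"dz":0.456,"yaw":0.001},{"claw":-1,"dx":0,"dy":0.001,"dz":0.456,"yaw":0.001},{"claw":-1,"dx":0,"dy":0.001,"dz":0.456,"yaw":0.001},{"claw":-1,"dx":0,"dy":0.001,"dz":0.456,"yaw":0.001}]'

```text
time: 4.88
tool_pos: [0.5862, 0.2174, 0.023]
tool_rot: [-0.0, 0.995, 0.103, 0.001]
contact_force: [-0.4, -0.4, 0.2]
gripper_width: 1.001
grasp_force: 0.0
```

```bash
python3 - <<'E'
from go import *
to((.5857,.2163,.022,.205))
snap("side","s1",(280,150,440,270),5)
E
```

```text
[-0.0015  0.002   0.0021] yaw 0.0006
pos [0.5862 0.2174 0.023 ] yaw 0.2058 tilt [ 2.1e-03  5.0e-04 -1.0e+00] F [-0.4 -0.4  0.2] w 1.001 g 0.0 t 4.875
```

View pics/s1.png

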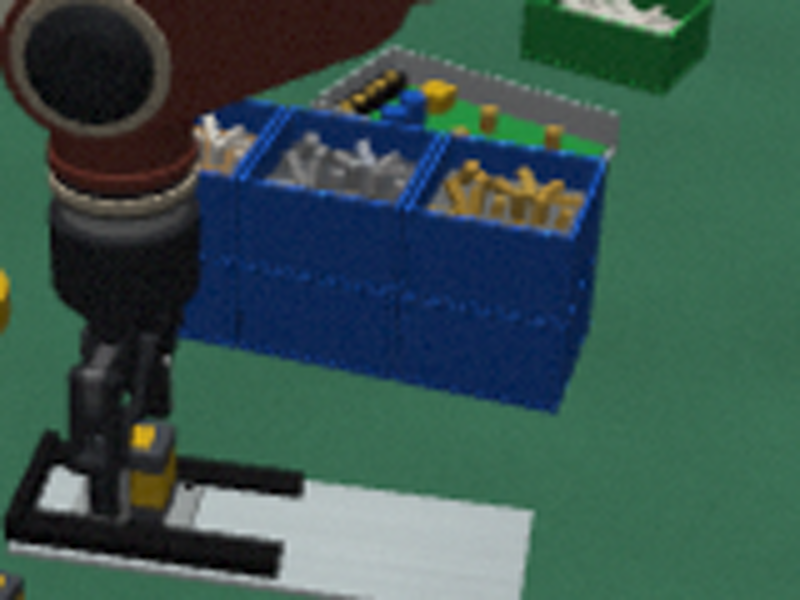

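```bash
python3 - <<'E'
from go import *
s=manip.state();p=s["tool_pos"];y=np.array([-np.sin(.205),np.cos(.205),0])
for h in(.043,.057):
  for z in(.023,.036): print(h,z,((proj("side",[[p[0]+y[0]*h,p[1]+y[1]*h,z]])-[280,150])*5).round(0))
for x,yy,z in((.5857,.2163,.054),): print((proj("side",[[x,yy,z]])-[280,150])*5)
E
```

```text
0.043 0.023 [[109. 531.]]
0.043 0.036 [[108. 511.]]
0.057 0.023 [[102. 548.]]
0.057 0.036 [[101. 528.]]
[[129.87581605 433.65143513]]
```

The fingers straddle the core where predicted: fingertip at crop (108,511), patch edge at (155,435). Closing now.

>>> send_rows --increments '[{"claw":-0.5,"dx":-0.001,"dy":0.002,"dz":0.001,"yaw":0},{"claw":0,"dx":-0.001,"dy":0.002,"dz":0.001,"yaw":0},{"claw":1,"dx":-0.001,"dy":0.002,"dz":0.001,"yaw":0},{"claw":1,"dx":-0.001,"dy":0.002,"dz":0.001,"yaw":0},{"claw":1,"dx":-0.001,"dy":0.002,"dz":0.001,"yaw":0},{"claw":1,"dx":-0.001,"dy":0.002,"dz":0.001,"yaw":0},{"claw":1,"dx":-0.001,"dy":0.002,"dz":0.001,"yaw":0},{"claw":1,"dx":-0.001,"dy":0.002,"dz":0.001,"yaw":0},{"claw":1,"dx":-0.001,"dy":0.002,"dz":0.001,"yaw":0},{"claw":1,"dx":-0.001,"dy":0.002,"dz":0.001,"yaw":0}]'

```text
time: 6.18
tool_pos: [0.5853, 0.2161, 0.0215]
tool_rot: [0.0, 0.995, 0.103, 0.0]
contact_force: [0.9, -0.2, 1.8]
gripper_width: 0.342
grasp_force: 60.8
```

```bash
python3 - <<'E'
from go import *
s=manip.state();p=s["tool_pos"];a=.205;e=np.array([.4369,.1857])
d=np.array([np.cos(a),np.sin(a)])
to((p[0]-.077*d[0],p[1]-.077*d[1],p[2],a),(p[0]-.155*d[0],p[1]-.155*d[1],p[2],a))
E
```

```text
[-1.54e-01 -1.00e-04 -1.00e-04] yaw 0.0005
[-3.1e-01 -2.0e-04 -2.0e-04] yaw 0.0005
pos [0.5853 0.2161 0.0215] yaw 0.2058 tilt [ 6.e-04  0.e+00 -1.e+00] F [ 0.9 -0.2  1.8] w 0.342 g 60.8 t 6.175
```

>>> send_rows --increments '[{"claw":1,"dx":-0.005,"dy":0,"dz":-0.001,"yaw":0},{"claw":1,"dx":-0.02,"dy":0,"dz":-0.001,"yaw":0},{"claw":1,"dx":-0.04,"dy":0,"dz":-0.001,"yaw":0},{"claw":1,"dx":-0.06,"dy":0,"dz":-0.001,"yaw":0},{"claw":1,"dx":-0.08,"dy":0,"dz":-0.001,"yaw":0},{"claw":1,"dx":-0.1,"dy":0,"dz":-0.001,"yaw":0},{"claw":1,"dx":-0.1,"dy":0,"dz":-0.001,"yaw":0}]'

```text
time: 7.05
tool_pos: [0.5345, 0.2056, 0.0216]
tool_rot: [0.0, 0.995, 0.103, -0.001]
contact_force: [-1.7, -0.4, -0.3]
gripper_width: 0.347
grasp_force: 60.9
```

```bash
python3 - <<'E'
from go import *
d=np.array([np.cos(.205),np.sin(.205)]); p=np.array([.5857,.2163])-.155*d
to((*p,.022,.205))
E
```

```text
[-0.2054 -0.0003 -0.0004] yaw 0.0006
pos [0.5345 0.2056 0.0216] yaw 0.2059 tilt [-2.5e-03 -5.0e-04 -1.0e+00] F [-1.7 -0.4 -0.3] w 0.347 g 60.9 t 7.05
```

Low forces, sliding freely. I'll continue to the exit, then lift.

>>> send_rows --increments '[{"claw":1,"dx":-0.02,"dy":0,"dz":0,"yaw":0},{"claw":1,"dx":-0.04,"dy":0,"dz":0,"yaw":0},{"claw":1,"dx":-0.06,"dy":0,"dz":0,"yaw":0},{"claw":1,"dx":-0.08,"dy":0,"dz":0,"yaw":0},{"claw":1,"dx":-0.1,"dy":0,"dz":0,"yaw":0},{"claw":1,"dx":-0.12,"dy":0,"dz":0,"yaw":0},{"claw":1,"dx":-0.14,"dy":0,"dz":0,"yaw":0},{"claw":1,"dx":-0.16,"dy":0,"dz":0,"yaw":0},{"claw":1,"dx":-0.18,"dy":0,"dz":0,"yaw":0},{"claw":1,"dx":-0.2,"dy":0,"dz":0,"yaw":0},{"claw":1,"dx":-0.205,"dy":0,"dz":0,"yaw":0},{"claw":1,"dx":-0.205,"dy":0,"dz":0,"yaw":0},{"claw":1,"dx":-0.205,"dy":0,"dz":0,"yaw":0}]'

```text
time: 8.68
tool_pos: [0.4361, 0.185, 0.022]
tool_rot: [-0.0, 0.995, 0.103, 0.0]
contact_force: [0.7, -0.5, -3.8]
gripper_width: 0.348
grasp_force: 60.5
```

```bash
python3 - <<'E'
from go import *
to((.4338,.1847,.27,.205))
snap("top","t2",(190,180,330,310),3); snap("side","s2",(300,170,430,290),3)
a,b=[cv2.imread(f'pics/{x}.png') for x in("t2","s2")]
h=max(a.shape[0],b.shape[0]);a=cv2.copyMakeBorder(a,0,h-a.shape[0],0,0,0);b=cv2.copyMakeBorder(b,0,h-b.shape[0],0,0,0)
cv2.imwrite('pics/m2.png',np.hstack([a,b])[:, :800])
E
```

```text
[-4.400e-03 -4.000e-04 -4.961e-01] yaw 0.0005
pos [0.4361 0.185  0.022 ] yaw 0.2057 tilt [ 4.e-04  1.e-04 -1.e+00] F [ 0.7 -0.5 -3.8] w 0.348 g 60.5 t 8.675
```

View pics/m2.png

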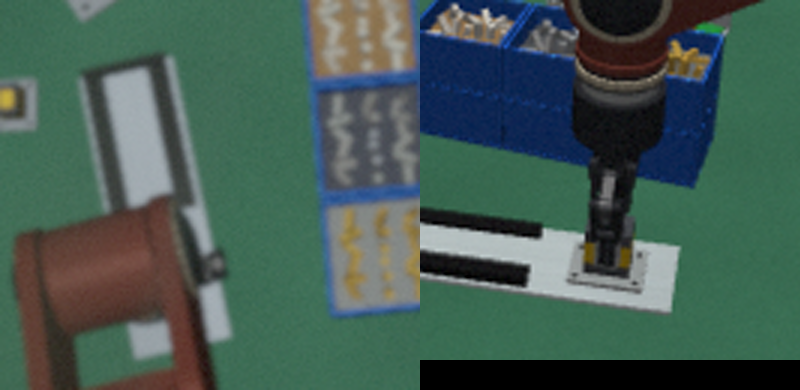

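The plate is wholly clear of the rails (side view: plate at about (608,268), rail end at (530,270)). I'll measure where the plate sits in the grip.

```bash
python3 - <<'E'
from go import *
im=cv2.imread('pics/raw_s2.png')
im=np.mean([manip.grab_frame("side").astype(float) for _ in range(4)],0)[:,:,::-1].clip(0,255).astype(np.uint8)
cv2.imwrite('pics/s2b.png',cv2.resize(im[240:275,340:392],None,fx=14,fy=14,interpolation=cv2.INTER_CUBIC))
s=manip.state();p=s["tool_pos"];a=.2057;c,q=np.cos(a),np.sin(a)
for x,y,z in((33,27,4),(-33,27,4),(33,-27,4),(-33,-27,4),(26,20,4),(-26,20,4),(26,-20,4),(-26,-20,4)):
    X=[p[0]+(c*x-q*y)/1e3,p[1]+(q*x+c*y)/1e3,.004+z/1e3]
    print(x,y,((proj("side",[X])[0]-[340,240]+.5)*14-.5).round(0))
E
```

```text
33 27 [125. 325.]
-33 27 [479. 375.]
33 -27 [170. 147.]
-33 -27 [510. 192.]
26 20 [168. 307.]
-26 20 [445. 345.]
26 -20 [200. 174.]
-26 -20 [470. 210.]
```

View pics/s2b.png

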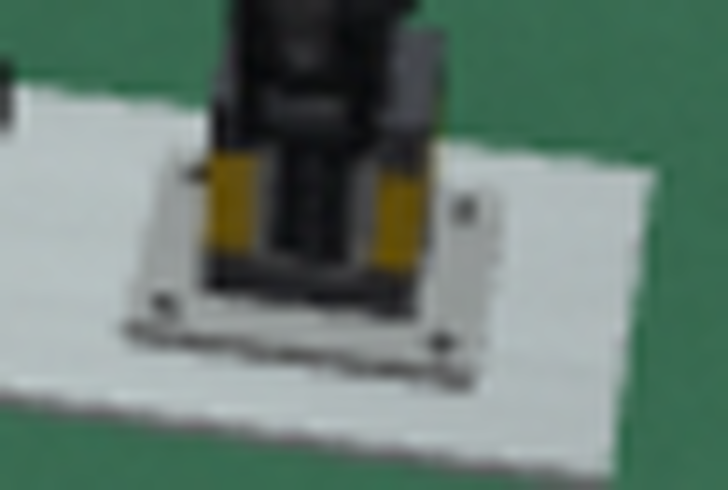

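Holes seen at (165,303), (443,342), (464,210) and (198,173) are within 0.4 px of the prediction, so the plate centre is at the TCP to within 1 mm. Lifting.

>>> send_rows --increments '[{"claw":1,"dx":0,"dy":0,"dz":-0.02,"yaw":0},{"claw":1,"dx":0,"dy":0,"dz":-0.06,"yaw":0},{"claw":1,"dx":0,"dy":0,"dz":-0.12,"yaw":0},{"claw":1,"dx":0,"dy":0,"dz":-0.18,"yaw":0},{"claw":1,"dx":0,"dy":0,"dz":-0.24,"yaw":0},{"claw":1,"dx":0,"dy":0,"dz":-0.3,"yaw":0},{"claw":1,"dx":0,"dy":0,"dz":-0.36,"yaw":0},{"claw":1,"dx":0,"dy":0,"dz":-0.42,"yaw":0},{"claw":1,"dx":0,"dy":0,"dz":-0.48,"yaw":0},{"claw":1,"dx":0,"dy":0,"dz":-0.5,"yaw":0},{"claw":1,"dx":0,"dy":0,"dz":-0.5,"yaw":0},{"claw":1,"dx":0,"dy":0,"dz":-0.5,"yaw":0}]'

```text
time: 10.48
tool_pos: [0.435, 0.1847, 0.27]
tool_rot: [0.0, 0.995, 0.103, -0.001]
contact_force: [0.8, 0.1, -3.9]
gripper_width: 0.341
grasp_force: 60.3
```

```bash
python3 - <<'E'
from go import *
to((.5212,-.2497,.272,-.2075))
a=-.2075;c,q=np.cos(a),np.sin(a)
for y in(20,-20):
  for x in(-9,-61):
    print(x,y,[proj("side",[[.5554+(c*x-q*y)/1e3,-.2567+(q*x+c*y)/1e3,z]])[0].round(1) for z in(.003,.023)])
E
```

```text
[-0.0088  0.8858 -0.0038] yaw 0.2755
pos [0.435  0.1847 0.27  ] yaw 0.2058 tilt [-2.7e-03 -7.0e-04 -1.0e+00] F [ 0.8  0.1 -3.9] w 0.341 g 60.3 t 10.475
-9 20 [array([371.2, 180.8]), array([371.5, 175.8])]
-61 20 [array([384.2, 185. ]), array([384.6, 180. ])]
-9 -20 [array([376.8, 176.4]), array([377.2, 171.5])]
-61 -20 [array([389.6, 180.5]), array([390.1, 175.5])]
```

>>> send_rows --increments '[{"claw":1,"dx":0,"dy":0.02,"dz":0,"yaw":0.01},{"claw":1,"dx":0,"dy":0.06,"dz":0,"yaw":0.03},{"claw":1,"dx":0,"dy":0.12,"dz":0,"yaw":0.05},{"claw":1,"dx":0,"dy":0.18,"dz":0,"yaw":0.07},{"claw":1,"dx":0,"dy":0.24,"dz":0,"yaw":0.09},{"claw":1,"dx":0,"dy":0.3,"dz":0,"yaw":0.11},{"claw":1,"dx":0,"dy":0.36,"dz":0,"yaw":0.13},{"claw":1,"dx":0,"dy":0.42,"dz":0,"yaw":0.15},{"claw":1,"dx":0,"dy":0.48,"dz":0,"yaw":0.17},{"claw":1,"dx":-0.005,"dy":0.54,"dz":0,"yaw":0.19},{"claw":1,"dx":-0.009,"dy":0.6,"dz":0,"yaw":0.21},{"claw":1,"dx":-0.009,"dy":0.66,"dz":0,"yaw":0.23},{"claw":1,"dx":-0.009,"dy":0.72,"dz":0,"yaw":0.25},{"claw":1,"dx":-0.009,"dy":0.78,"dz":0,"yaw":0.27},{"claw":1,"dx":-0.009,"dy":0.83,"dz":0,"yaw":0.2755},{"claw":1,"dx":-0.009,"dy":0.87,"dz":0,"yaw":0.2755},{"claw":1,"dx":-0.009,"dy":0.886,"dz":0,"yaw":0.2755},{"claw":1,"dx":-0.009,"dy":0.886,"dz":0,"yaw":0.2755},{"claw":1,"dx":-0.009,"dy":0.886,"dz":0,"yaw":0.2755},{"claw":1,"dx":-0.009,"dy":0.886,"dz":0,"yaw":0.2755}]'

```text
time: 12.98
tool_pos: [0.5219, -0.2489, 0.272]
tool_rot: [-0.0, 0.995, -0.103, 0.0]
contact_force: [0.3, 0.1, -3.7]
gripper_width: 0.343
grasp_force: 60.3
```

```bash
python3 - <<'E'
from go import *
to((.5212,-.2497,.08,-.2075),(.5212,-.2497,.051,-.2075))
E
```

```text
[-0.0012  0.0018  0.3839] yaw 0.0007
[-0.0012  0.0018  0.4419] yaw 0.0007
pos [ 0.5219 -0.2489  0.272 ] yaw -0.2065 tilt [ 2.e-04  1.e-04 -1.e+00] F [ 0.3  0.1 -3.7] w 0.343 g 60.3 t 12.975
```

>>> send_rows --increments '[{"claw":1,"dx":-0.001,"dy":0.002,"dz":0.04,"yaw":0.001},{"claw":1,"dx":-0.001,"dy":0.002,"dz":0.1,"yaw":0.001},{"claw":1,"dx":-0.001,"dy":0.002,"dz":0.16,"yaw":0.001},{"claw":1,"dx":-0.001,"dy":0.002,"dz":0.22,"yaw":0.001},{"claw":1,"dx":-0.001,"dy":0.002,"dz":0.28,"yaw":0.001},{"claw":1,"dx":-0.001,"dy":0.002,"dz":0.33,"yaw":0.001},{"claw":1,"dx":-0.001,"dy":0.002,"dz":0.37,"yaw":0.001},{"claw":1,"dx":-0.001,"dy":0.002,"dz":0.4,"yaw":0.001},{"claw":1,"dx":-0.001,"dy":0.002,"dz":0.42,"yaw":0.001},{"claw":1,"dx":-0.001,"dy":0.002,"dz":0.43,"yaw":0.001},{"claw":1,"dx":-0.001,"dy":0.002,"dz":0.43,"yaw":0.001},{"claw":1,"dx":-0.001,"dy":0.002,"dz":0.43,"yaw":0.001}]'

```text
time: 14.48
tool_pos: [0.5218, -0.2509, 0.0577]
tool_rot: [0.0, 0.995, -0.104, 0.001]
contact_force: [-0.2, -0.7, -3.5]
gripper_width: 0.344
grasp_force: 60.3
```

```bash
python3 - <<'E'
from go import *
to((.5212,-.2497,.051,-.2075))
T=np.mean([manip.grab_frame("top").astype(float) for _ in range(3)],0)[:,:,::-1].clip(0,255).astype(np.uint8)
S=np.mean([manip.grab_frame("side").astype(float) for _ in range(3)],0)[:,:,::-1].clip(0,255).astype(np.uint8)
f=lambda x:cv2.resize(x,(400,400),interpolation=cv2.INTER_CUBIC)
cv2.imwrite('pics/m3.png',np.hstack([f(T[195:275,365:445]),f(S[140:220,340:420])]))
p=manip.state()["tool_pos"];a=-.2068;c,q=np.cos(a),np.sin(a)
for x,y in((33,27),(-33,27),(33,-27),(-33,-27),(26,20),(-26,20),(26,-20),(-26,-20)):
    X=[p[0]+(c*x-q*y)/1e3,p[1]+(q*x+c*y)/1e3,p[2]-.014]
    print(x,y,((proj("top",[X])[0]-[365,195]+.5)*5-.5).round(0),((proj("side",[X])[0]-[340,140]+.5)*5-.5).round(0)+[400,0])
E
```

```text
[-0.0016 -0.0021  0.0134] yaw -0.001
pos [ 0.5218 -0.2509  0.0577] yaw -0.209 tilt [ 1.3e-03 -8.0e-04 -1.0e+00] F [-0.2 -0.7 -3.5] w 0.344 g 60.3 t 14.475
33 27 [156. 150.] [548. 156.]
-33 27 [138. 268.] [632. 182.]
33 -27 [253. 167.] [586. 128.]
-33 -27 [236. 286.] [669. 152.]
26 20 [167. 165.] [562. 155.]
-26 20 [153. 258.] [627. 175.]
26 -20 [238. 178.] [590. 134.]
-26 -20 [225. 271.] [655. 154.]
```

View pics/m3.png

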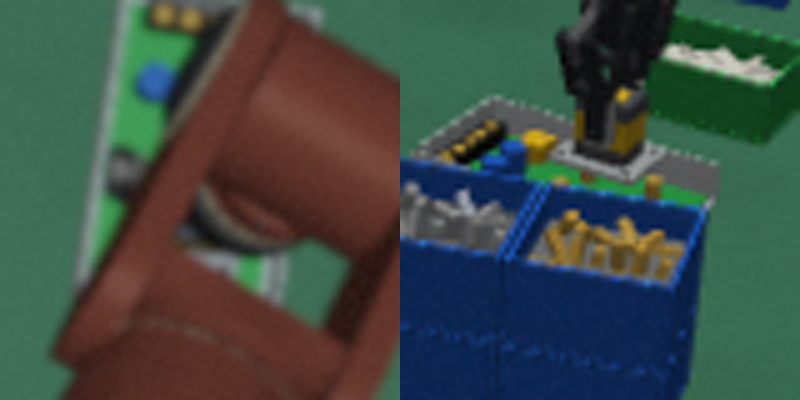

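Top view is blocked by the arm. The side view shows the plate where predicted (corners near (548,156), (632,182) and (669,152)), level, with standoffs below at (588,177) and (654,182). I'll average the pose readings before the last step.

```bash
cat > avg.py <<'E'
from go import *
P=[];Y=[]
for _ in range(15):
    manip.grab_frame("side"); s=manip.state(); P.append(s["tool_pos"]); q=s["tool_rot"]; R=Ro.from_quat([q[1],q[2],q[3],q[0]]).as_matrix(); Y.append([np.arctan2(R[1,0],R[0,0]),*R[:2,2]])
p=np.mean(P,0);y=np.mean(Y,0); c,q=np.cos(y[0]),np.sin(y[0]); d=np.array([.5212,-.2497,.051])-p
print(p.round(4),np.std(P,0).round(4),y.round(4),"cmd",((c*d[0]+q*d[1])/.5).round(4),((q*d[0]-c*d[1])/.5).round(4),(-d[2]/.5).round(4),((y[0]+.2075)/1.5).round(4),s["time"])
E
python3 avg.py
```

```text
[ 0.5212 -0.2505  0.0568] [0.     0.     0.0001] [-0.209  0.     0.   ] cmd -0.0003 -0.0016 0.0116 -0.001 15.525
```

>>> send_rows --increments '[{"claw":1,"dx":0,"dy":-0.0015,"dz":0.004,"yaw":-0.001},{"claw":1,"dx":0,"dy":-0.0015,"dz":0.008,"yaw":-0.001},{"claw":1,"dx":0,"dy":-0.0015,"dz":0.0115,"yaw":-0.001},{"claw":1,"dx":0,"dy":-0.0015,"dz":0.0115,"yaw":-0.001},{"claw":1,"dx":0,"dy":-0.0015,"dz":0.0115,"yaw":-0.001},{"claw":1,"dx":0,"dy":-0.0015,"dz":0.0115,"yaw":-0.001},{"claw":1,"dx":0,"dy":-0.0015,"dz":0.0115,"yaw":-0.001},{"claw":1,"dx":0,"dy":-0.0015,"dz":0.0115,"yaw":-0.001}]'

```text
time: 16.52
tool_pos: [0.5214, -0.2498, 0.0511]
tool_rot: [0.0, 0.995, -0.104, 0.0]
contact_force: [-0.6, 0.1, -4.0]
gripper_width: 0.345
grasp_force: 60.3
```

```bash
python3 avg.py; python3 - <<'E'
from go import *
S=np.mean([manip.grab_frame("side").astype(float) for _ in range(4)],0)[:,:,::-1].clip(0,255).astype(np.uint8)
cv2.imwrite('pics/s4.png',cv2.resize(S[150:190,350:410],None,fx=12,fy=12,interpolation=cv2.INTER_CUBIC))
p=[.5212,-.2497,.051];a=-.2075;c,q=np.cos(a),np.sin(a)
for x,y in((33,27),(-33,27),(33,-27),(-33,-27),(26,20),(-26,20),(-26,-20)):
    X=[p[0]+(c*x-q*y)/1e3,p[1]+(q*x+c*y)/1e3,p[2]-.014]
    print(x,y,((proj("side",[X])[0]-[350,150]+.5)*12-.5).round(0))
print(manip.state()["joint_vel"].round(3),manip.state()["grasp_force"])
E
```

```text
[ 0.5213 -0.2498  0.0511] [0. 0. 0.] [-0.2075  0.      0.    ] cmd -0.0003 -0.0001 0.0001 0.0 17.275
33 27 [234. 275.]
-33 27 [434. 338.]
33 -27 [326. 207.]
-33 -27 [523. 267.]
26 20 [267. 272.]
-26 20 [424. 322.]
-26 -20 [490. 269.]
[-0.001 -0.     0.    -0.    -0.001  0.001] 60.3324168920517
```

View pics/s4.png

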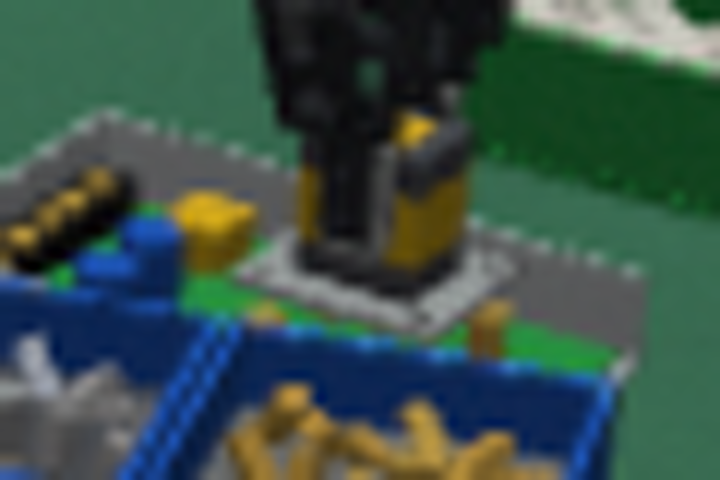

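The plate is level at its predicted corners, and holes at u = 267 and 490 line up over standoffs at u ≈ 266 and 490. Handing in.

```bash
python3 -c "
from plant import manip
print(manip.job_done())"
```

```text
the job is handed in; nothing more can be done
None
```

The transformer is held still and level about 10 mm above the four standoffs, with each corner hole over its standoff as far as the images show (the side view confirmed two, and the arm hid the rest from above). The job is handed in at about 17.5 s.

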